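# Bottles back into their own anti-tip bases

## Task

The three bottles on the work area have been put back in the wrong anti-tip bases and could be knocked over. Swap them round so that each stands upright in the base whose recess fits it, right down on the recess floor: the thin dropper bottle in the small round base, the square glue bottle in the square one, the fat blue bottle in the large round one. The empty cork mat is free for setting a bottle down meanwhile; keep the bottles upright, and do not disturb the paint cup or the tall white bottle that stand nearby.

Things in the scene. Friction and masses are not known exactly. Their poses are not given: they have to be found in the camera images.
- dropper: thin round paint dropper bottle with a black cap, 82 mm tall: body 25 mm diameter up to 56 mm, cap 23 mm diameter above. Origin: centre of its underside, z up along its axis. At the start it stands loosely in the recess of the square base.
- glue: squat square glue bottle, 62 mm tall: body 44 x 44 mm (rounded corners), 41 mm high, then a round green cap 25 mm diameter. Origin: centre of its underside, x and y square to its flat sides, z up. At the start it stands, turned anyhow, in the recess of the large round base, its underside 7 mm and the base rim 22 mm above the bench, so the upper 26 mm of its body and the cap stand clear.
- flask: fat round blue bottle, 101 mm tall: body 58 mm diameter up to 68 mm (the upper part of that is a sloping shoulder to look at), then a grey neck and cap 30 mm diameter from 68 to 100 mm, which can be gripped. Origin: centre of its underside, z up along its axis. At the start it is perched on top of the small round base, whose recess it is too wide for.
- small_base: small round weighted base of dark steel on a rubber foot, 74 mm diameter, 22 mm high, fixed where it stands; in its top a round recess 33 mm diameter with a cork floor 7 mm above the bench (15 mm deep), mouth chamfered to 41 mm. Home of the dropper bottle. Origin: centre of its underside, z up.
- square_base: square weighted base of dark steel, 84 x 84 mm, 22 mm high, fixed where it stands; in its top a square recess 52 x 52 mm with its sides parallel to the base's own sides (its x and y axes), cork floor 7 mm above the bench (15 mm deep), mouth chamfered to 60 mm. Home of the glue bottle. Origin: centre of its underside, z up.
- large_base: large round weighted base of dark steel, 100 mm diameter, 22 mm high, fixed where it stands; in its top a round recess 66 mm diameter with a cork floor 7 mm above the bench (15 mm deep), mouth chamfered to 74 mm. Home of the blue bottle. Origin: centre of its underside, z up.
- cork_mat: plain square cork mat 110 x 110 mm, 3 mm thick, fixed flat on the bench and empty: a free spot for setting a bottle down. Origin: centre of its underside; its top is 3 mm above that.
- paint_cup: bystander: shallow round steel paint cup, 54 mm diameter, 10 mm high, with paint in it; leave it alone. Origin: centre of its underside.
- thinner: bystander: tall white round bottle with a black cap, 51 mm diameter, 143 mm tall, standing on the bench at the far side of the bases, well in front of other such bottles; leave it alone. Origin: centre of its underside.
Mind the look-alikes: they are no part of the job. What is shaped like the flask but turquoise is not meant. Leave any red look-alike of the glue alone.

How it is judged:
At the end, for the whole second after the job is handed in: Each bottle stands in its own base: underside less than 10 mm above the base's underside (floor at 7 mm), axis within 8 mm of the base's centre, tilted less than 0.08 rad and at rest: dropper in the small round base, glue in the square base, blue bottle in the large round base (z of dropper in the frame of small_base below 0.01 m and horizontal distance between dropper and small_base below 0.008 m and angle between each of dropper, glue, flask's own z axis and vertical below 0.08 rad and linear speed of each of dropper, glue, flask below 0.02 m/s and z of glue in the frame of square_base below 0.01 m and horizontal distance between glue and square_base below 0.008 m and z of flask in the frame of large_base below 0.01 m and horizontal distance between flask and large_base below 0.008 m); the robot touches nothing.
It fails at once if a bottle is tipped by more than 0.6 rad (angle between any of dropper, glue, flask's own z axis and vertical above 0.6 rad).
It fails at once if the paint cup is moved by more than 20 mm (distance of paint_cup from where it was at the start of the episode above 0.02 m).
It fails at once if the tall white bottle is moved by more than 20 mm or tipped (distance of thinner from where it was at the start of the episode above 0.02 m or angle between thinner's own z axis and vertical above 0.3 rad).
It also fails if it takes over 96 s, if anything falls off the work surface, if the arm or the gripper's body presses on something with over 40 N, if the wrist force passes 120 N, or if a joint passes its speed limit or range.

## Robot

A 7-joint arm with a two-finger parallel gripper is mounted at the origin on a cart in front of the work surface, level with it; the furniture and walls round the work are solid. World frame = base frame: x ahead of the robot, y to its left, z up, the work surface at z = 0. Lengths are in m, angles in rad, forces in N, time in s.
With the tool pointing down it reaches from about 0.4 to 0.875 m from the base axis. Payload 6.5 kg.
Tool frame: the origin (TCP) lies at the very end of the fingers, on their centre line; the grasp point (between the pads) lies 19 mm behind it; z points along the fingers, y is the line along which they close (so a half turn about z gives the same grasp; the last joint's range is limited). The gripper opens to 85 mm and grips with 20 to 120 N. Pads are 22 mm wide; open, the fingers measure 114 mm over their backs; the gripper's body (76 mm by 85 mm) begins 54 mm behind the grasp point. The pads swing forward as they close: fully open they stand 13 mm farther back than shut.
Start: joints at [1.039, 0.536, -0.004, 1.538, 0.003, 1.067, -0.071], TCP at [0.292, -0.581, 0.231] pointing down, gripper open.
Joint ranges: [-2.7, 2.7], [-0.37, 2.16], [-1.27, 1.26], [0.24, 2.4], [-1.31, 4.45], [0.19, 1.91], [-2.76, 2.76]. Speed limits (rad/s): [2.39, 2.39, 3.14, 3.14, 3.14, 3.14, 3.14].

## Interface

Orientations are given as a unit quaternion [x, y, z, w].
In Python, from bench import robot, eoat, solver, eyes gives the robot as it stands. The module is installed in compiled form; this text tells all that it offers. Calls block until the motion is done:
- robot.reach(position, orientation): joint-space move of the TCP to a pose.
- robot.line_to(position, rotation=None, feed=0.15): straight line of the TCP; rotation=None keeps the orientation; feed is the mean speed in m/s.
- robot.goto_joints(angles): joint-space move.
- eoat.command_gripper(opening, strength=None): opening from 0.0 (shut) to 1.0 (fully open); strength is the grip in N (None keeps the last); returns when the fingers have stopped.
- robot.hold(seconds).
- solver.inverse_kinematics(position, orientation): joint angles nearest the present ones, or None.
- eyes.get_image(name): name is "scene" or "side" or "wrist"; returns the picture (384x512x3 uint8, red, green, blue); there is no depth.
- eyes.camera_model(name): a dict with "fx", "fy", "cx", "cy" (pixels), "R" (3x3) and "t" (3): a world point X has camera coordinates R X + t; the wrist camera has in their place "mount" (4x4, takes a point from camera to tool coordinates, whose origin is the TCP and whose axes are the flange's). Camera axes: x right, y down, z forward; pixel columns grow to the right and rows downward; lengths in m; the calibration is good to about 2 mm. A picture is of the moment at which its call begins: read the wrist's pose just before it. camera_model takes no time and is no camera call.
A pose or a line that the arm cannot do raises robot.Unreachable and nothing moves.
- robot.close_job(): hands the job in; it is judged then, once.
Readings, each from a call of its own:
- robot.read_t(): time.
- robot.read_q(): joint angles.
- robot.read_joint_velocities(): joint speeds.
- robot.read_tau(): joint torques, N m.
- robot.read_tool_pos(): TCP position.
- robot.read_orientation(): TCP orientation.
- robot.read_force(): force on the tool from outside, world axes, zero at the start.
- robot.read_torque(): the same for the moment, N m.
- robot.read_grip_width(): opening from 0.0 (shut) to 1.0 (fully open).
- robot.read_grip_force(): force on a finger pad.
Only numpy, scipy, OpenCV 4.12 (cv2) and the standard library are available. Lean on these libraries where they do the work, as an engineer would, in place of code of your own. Each camera call takes 0.05 s, during which the arm holds its last target. There are 200 camera calls.

## Working session

There is one attempt and no reset: what is moved stays moved. The work goes in short steps, each a Python script; the robot and the scene stay as the last script left them, time stands still between calls to the robot, and variables do not carry over. Pictures are saved under pics/ and viewed, at most 14 in all, crops included, and the job is handed in when it is done.

```bash
mkdir -p pics; python3 - <<'E'
from bench import robot,eyes
import cv2,numpy as np
np.set_printoptions(precision=4,suppress=True)
for n in("scene","side"):
    im=eyes.get_image(n);cv2.imwrite(f"pics/{n}0.png",im[:,:,::-1]);
    cv2.imwrite(f"pics/{n}0b.png",cv2.resize(im[:,:,::-1],(800,600),interpolation=cv2.INTER_CUBIC))
    print(n,eyes.camera_model(n))
print(eyes.camera_model("wrist"),robot.read_orientation(),robot.read_t())
E
```

```text
scene {'fx': 346.4636726102611, 'fy': 346.4636726102611, 'cx': 254.4399945920512, 'cy': 189.12904286728713, 'R': array([[-0.7028, -0.7113,  0.011 ],
       [-0.5221,  0.5053, -0.6871],
       [ 0.4832, -0.4886, -0.7265]]), 't': array([0.4438, 0.3236, 0.6577])}
side {'fx': 382.3336929981478, 'fy': 382.3336929981478, 'cx': 254.41956392419746, 'cy': 196.15596861221408, 'R': array([[ 0.6753, -0.7375, -0.011 ],
       [-0.5439, -0.4878, -0.6828],
       [ 0.4982,  0.4671, -0.7305]]), 't': array([-0.3638,  0.3564,  0.5779])}
{'fx': 294.8722389532403, 'fy': 294.8722389532403, 'cx': 253.69866784101737, 'cy': 189.28565408376915, 'mount': array([[-0.0002, -0.9624, -0.2718,  0.0683],
       [ 1.    , -0.0002, -0.0001,  0.    ],
       [ 0.    , -0.2718,  0.9624, -0.1437],
       [ 0.    ,  0.    ,  0.    ,  1.    ]])} [ 0.973   0.2308 -0.0002 -0.0007] 0.1
```

View pics/scene0b.png

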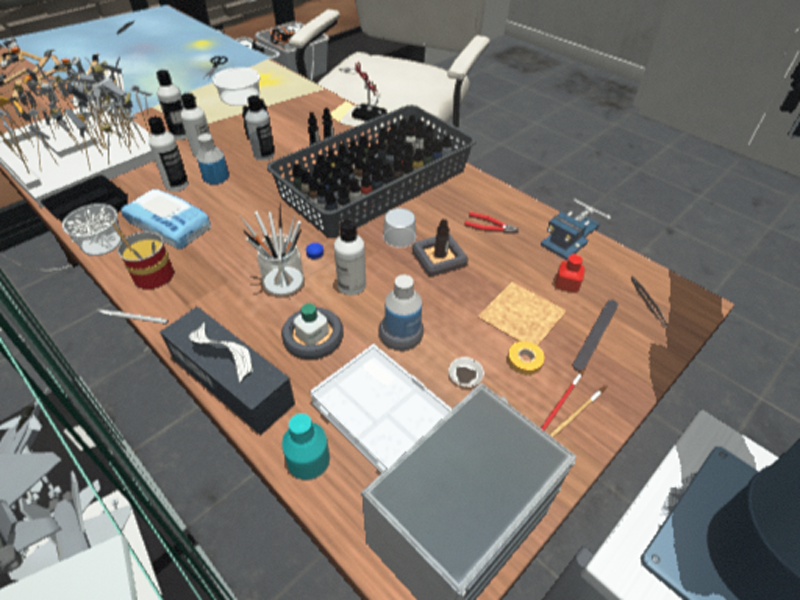

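View pics/side0b.png

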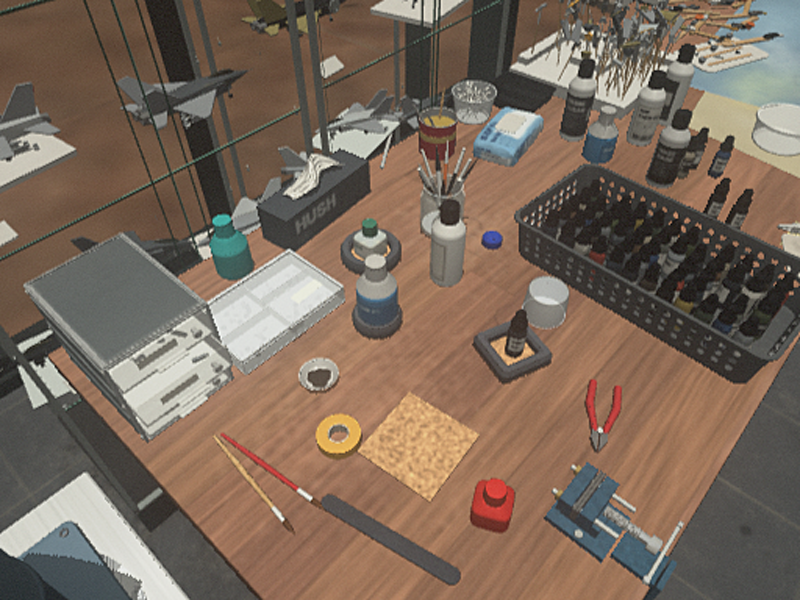

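Scene picture (800 px): flask on the small base at (402,320), glue in the large base (312,325), dropper in the square base (440,245), mat (522,312), thinner (350,260), cup (466,373). In the side picture these are at (377,300), (370,245), (516,335), (420,445), (447,245) and (318,375).

The look-alikes are the turquoise flask (305,445), the red glue (570,273), the far blue bottle (213,162) and the basket droppers. The ones meant are the blue bottle, green-capped square bottle and dropper standing in the dark bases.

```bash
cat > h.py <<'E'
from bench import robot,eoat,solver,eyes
import cv2,numpy as np
from scipy.spatial.transform import Rotation as Ro
np.set_printoptions(precision=4,suppress=True)
def cam(n):
    m=eyes.camera_model(n); K=np.array([[m['fx'],0,m['cx']],[0,m['fy'],m['cy']],[0,0,1]])
    if 'R' in m: return K,m['R'],m['t']
    M=m['mount']; A=Ro.from_quat(robot.read_orientation()).as_matrix()
    Rc=A@M[:3,:3]; c=A@M[:3,3]+np.array(robot.read_tool_pos()); return K,Rc.T,-Rc.T@c
def ray(c,u):
    K,R,t=c; return -R.T@t, R.T@np.linalg.solve(K,[u[0],u[1],1])
def onz(c,u,z):
    o,d=ray(c,u); return o+d*(z-o[2])/d[2]
def proj(c,X):
    K,R,t=c; p=K@(R@np.asarray(X)+t); return p[:2]/p[2]
def tri(c1,u1,c2,u2):
    o1,d1=ray(c1,u1);o2,d2=ray(c2,u2)
    s=np.linalg.lstsq(np.c_[d1,-d2],o2-o1,rcond=None)[0]
    a,b=o1+d1*s[0],o2+d2*s[1]; return (a+b)/2,np.linalg.norm(a-b)
def quat(yaw): # tool down; finger-closing line (tool y) at world angle yaw+90deg up to sign
    return (Ro.from_euler('z',yaw)*Ro.from_quat([1,0,0,0])).as_quat()
E
python3 - <<'E'
from h import *
s,d=cam("scene"),cam("side"); k=1.5625
P={'flaskcap':((405,283),(375,262),.1),'gluecap':((309,312),(370,226),.065),'drop':((442,228),(518,318),.085),
'mat':((522,312),(420,445),.003),'thinnercap':((349,230),(451,205),.14),'cup':((466,373),(318,375),.01),'sqbase':((440,252),(512,351),.022),'small':((402,327),(378,316),.022),'large':((312,329),(371,249),.022),'jar':((400,225),(546,302),.04),'brushjar':((280,265),(443,205),.05),'redglue':((570,270),(494,500),.05),'tray':((385,405),(277,305),.01)}
for n,(a,b,z) in P.items():
    a=np.array(a)/k;b=np.array(b)/k
    print(n,*tri(s,a,d,b),onz(s,a,z)[:2],onz(d,b,z)[:2])
a=cv2.imread('pics/scene0.png')[125:235,170:300];b=cv2.imread('pics/side0.png')[130:245,205:365]
r=lambda x:cv2.resize(x,(400,300),interpolation=cv2.INTER_CUBIC)
cv2.imwrite('pics/crop.png',np.hstack([r(a),r(b)]))
E
```

```text
flaskcap [0.5591 0.059  0.1192] 0.00373154928360103 [0.5699 0.0461] [0.5759 0.0748]
gluecap [0.6596 0.1699 0.0592] 0.0033904614396357336 [0.6529 0.1733] [0.6568 0.1656]
drop [ 0.6421 -0.1208  0.0728] 0.0029342332023246658 [ 0.6309 -0.1083] [ 0.6339 -0.1255]
mat [ 0.4482 -0.1213 -0.0008] 0.0009917609066734125 [ 0.4472 -0.1183] [ 0.446  -0.1228]
thinnercap [0.7011 0.0473 0.1345] 0.01106264066135058 [0.6882 0.0547] [0.7033 0.0457]
cup [0.4317 0.0493 0.0056] 0.0017732140356503986 [0.429  0.0522] [0.4308 0.0467]
sqbase [ 0.6415 -0.1235  0.0102] 0.0030325337416421292 [ 0.6351 -0.114 ] [ 0.6308 -0.1281]
small [0.5612 0.0592 0.0124] 0.00026195139498329565 [0.5558 0.0649] [0.5551 0.0529]
large [0.6594 0.1687 0.0141] 0.0006387375220474906 [0.654  0.1722] [0.6527 0.162 ]
jar [ 0.7387 -0.1128  0.025 ] 0.001728350254256976 [ 0.7269 -0.1002] [ 0.7236 -0.119 ]
brushjar [0.7935 0.1304 0.0438] 0.0035831233004817494 [0.785  0.1344] [0.7896 0.1264]
redglue [ 0.4368 -0.2385  0.03  ] 0.0005231548447446254 [ 0.4283 -0.217 ] [ 0.4281 -0.2425]
tray [0.473  0.1832 0.0164] 0.0020182125866973375 [0.4749 0.1807] [0.4774 0.189 ]
```

View pics/crop.png

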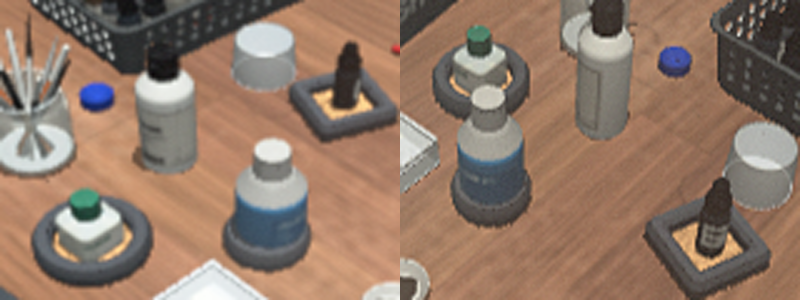

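The crop confirms it: a blue bottle on the small round base, a square bottle with a green cap in the large ring, and a black-capped dropper in the square base. The turquoise and red ones are elsewhere. Next I'll take close wrist views.

```bash
python3 - <<'E'
from h import *
import pickle
C={}
for i,(p) in enumerate([(.60,-.12,.24),(.62,.11,.24)]):
    robot.reach(p,quat(0)); robot.hold(.3)
    C[i]=cam("wrist"); im=eyes.get_image("wrist")
    cv2.imwrite(f"pics/w{i}.png",im[:,:,::-1])
    print(robot.read_tool_pos(),robot.read_q(),robot.read_t())
pickle.dump(C,open('C.pkl','wb'))
a=[cv2.resize(cv2.imread(f"pics/w{i}.png"),(800,600),interpolation=cv2.INTER_CUBIC) for i in (0,1)]
for i in (0,1): cv2.imwrite(f"pics/wb{i}.png",a[i])
E
```

```text
[ 0.6    -0.1203  0.24  ] [ 0.2017  0.4654 -0.1061  1.6313  0.0549  1.0478 -1.4919] 2.45
[0.6201 0.109  0.24  ] [-0.1329  0.4991 -0.1589  1.5797  0.0868  1.0697 -1.8867] 3.7167
```

View pics/wb0.png

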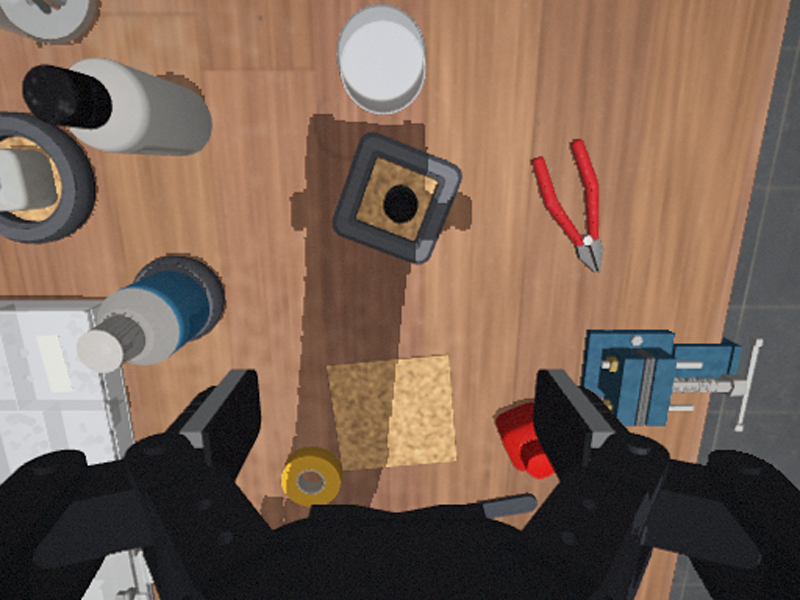

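View pics/wb1.png

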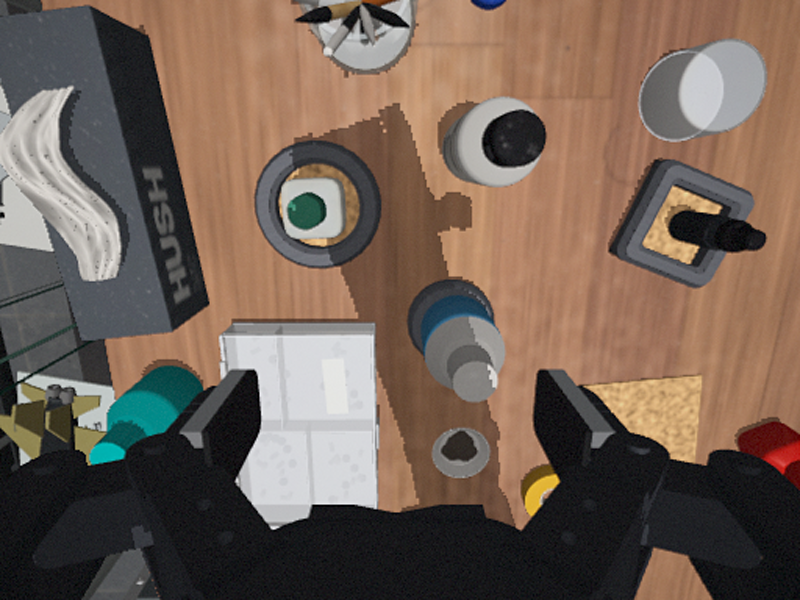

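Wrist view 0 shows the square base centred at (398,199) with the dropper cap at (401,204) and the mat at (393,413). Wrist view 1 shows the large base centred at (318,204), glue body at (313,208), flask cap top at (475,380), small base near (451,322) and thinner cap at (514,138).

```bash
python3 - <<'E'
from h import *
import pickle
C=pickle.load(open('C.pkl','rb'));k=1.5625
w=lambda i,u,v,z:onz(C[i],np.array([u,v])/k,z)[:2]
sq=np.array([w(0,*p,.02) for p in((370,134),(462,163),(425,263),(334,236))]);e=np.roll(sq,-1,0)-sq
print('sq',sq.mean(0),np.linalg.norm(e,axis=1),np.degrees(np.arctan2(e[:,1],e[:,0]))%90)
print('drop cap',w(0,401,204,.089)); 
m=np.array([w(0,*p,.003) for p in((328,366),(447,355),(457,461),(340,470))]);print('mat',m.mean(0))
print('large',w(1,318,204,.018),'L/R',w(1,255,204,.018),w(1,381,204,.018))
print('flaskcap',w(1,475,380,.122),'small',w(1,451,322,.018),w(1,408,322,.018),w(1,494,322,.018),'cup',w(1,461,452,.008),'thin',w(1,514,138,.143))
im=cv2.imread('pics/w1.png');hsv=cv2.cvtColor(im,cv2.COLOR_BGR2HSV)
roi=np.zeros(im.shape[:2],np.uint8);cv2.circle(roi,(203,131),33,255,-1)
wh=((hsv[...,1]<50)&(hsv[...,2]>130)&(roi>0)).astype(np.uint8);gr=((hsv[...,0]>60)&(hsv[...,0]<95)&(hsv[...,1]>80)&(roi>0)).astype(np.uint8)
for n,M,z in(('body',wh|gr,.045),('cap',gr,.066)):
    c=max(cv2.findContours(M,0,1)[0],key=cv2.contourArea);r=cv2.minAreaRect(c);b=np.array([onz(C[1],p,z)[:2] for p in cv2.boxPoints(r)])
    e=np.roll(b,-1,0)-b;print(n,cv2.contourArea(c),b.mean(0),np.linalg.norm(e,axis=1)[:2],np.degrees(np.arctan2(e[:,1],e[:,0]))%90)
hv=cv2.cvtColor(cv2.imread('pics/w1.png'),cv2.COLOR_BGR2HSV)
roi[:]=0;cv2.rectangle(roi,(205,165),(330,260),255,-1)
E
```

```text
sq [ 0.6422 -0.1217] [0.0725 0.0818 0.0756 0.0819] [73.2813 70.8438 73.2095 68.6967]
drop cap [ 0.6451 -0.1237]
mat [ 0.4462 -0.1175]
large [0.6599 0.1694] L/R [0.66   0.2185] [0.6598 0.1202]
flaskcap [0.5601 0.0595] small [0.5623 0.0626] [0.5624 0.0986] [0.5623 0.0265] cup [0.4302 0.0481] thin [0.7016 0.0499]
body 1323.5 [0.659  0.1701] [0.0423 0.0425] [89.8722 87.9893 89.8682 85.9889]
cap 390.5 [0.6595 0.1701] [0.0242 0.0221] [89.8712 87.4095 89.869  86.1991]
```

```bash
cat >> h.py <<'E'
def st(m): print(m,robot.read_tool_pos(),'F',np.array(robot.read_force()),'w',round(robot.read_grip_width(),3),'gf',round(robot.read_grip_force(),1),'t',round(robot.read_t(),1))
def lower(p,z0,zmin,fz=4,step=.002):
    """descend from z0 in small steps until upward push grows by fz or zmin reached"""
    f0=robot.read_force()[2]; z=z0
    while z>zmin+1e-6:
        z=max(z-step,zmin); robot.line_to([p[0],p[1],z],feed=.04)
        if robot.read_force()[2]-f0>fz: break
    return z
E
python3 - <<'E'
from h import *
f=[.5607,.0595]
eoat.command_gripper(1.0)
robot.reach([*f,.16],quat(0)); robot.line_to([*f,.094],feed=.12); st('at')
eoat.command_gripper(0.0,40); st('grip')
robot.line_to([*f,.175],feed=.15); st('up')
robot.hold(.2);cv2.imwrite('pics/s1.png',eyes.get_image("scene")[:,:,::-1])
a=cv2.imread('pics/s1.png')[100:270,150:400];cv2.imwrite('pics/s1b.png',cv2.resize(a,(750,510)))
E
```

```text
at [0.5615 0.0599 0.0947] F [ 0.7931 -0.5253 -0.4133] w 0.999 gf 0.0 t 5.2
grip [0.561  0.0597 0.0944] F [-0.4643  1.5049  4.0699] w 0.336 gf 39.3 t 5.7
up [0.5598 0.0593 0.174 ] F [-0.6142 -0.4736 -2.2134] w 0.337 gf 39.7 t 6.4
```

View pics/s1b.png

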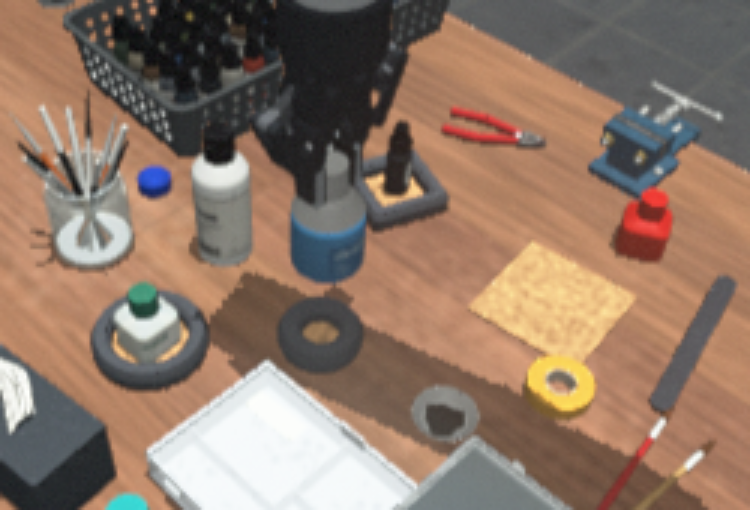

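The flask is held upright and the small base is now free. Next I'll set the flask on the mat and take the dropper.

```bash
python3 - <<'E'
from h import *
import pickle
p=[.450,-.120]
robot.line_to([*p,.12],feed=.2); z=lower(p,.09,.0735); st('down'); print(z)
eoat.command_gripper(.75); st('rel'); robot.line_to([*p,.18],feed=.2)
q=[.52,-.03,.20]; robot.reach(q,quat(0)); robot.hold(.3)
C=cam("wrist"); im=eyes.get_image("wrist"); cv2.imwrite('pics/w2.png',im[:,:,::-1]); pickle.dump(C,open('C2.pkl','wb'))
cv2.imwrite('pics/w2b.png',cv2.resize(im[:,:,::-1],(800,600),interpolation=cv2.INTER_CUBIC)); st('look')
E
```

```text
down [ 0.4503 -0.1195  0.0751] F [-4.2125  2.46   13.3634] w 0.342 gf 41.6 t 10.6
0.07399999999999998
rel [ 0.45   -0.12    0.0739] F [-1.0733 -0.3507  0.1915] w 0.755 gf 0.0 t 11.0
look [ 0.5196 -0.0308  0.1998] F [ 0.4002 -0.882  -0.1487] w 0.752 gf 0.0 t 12.6
```

View pics/w2b.png

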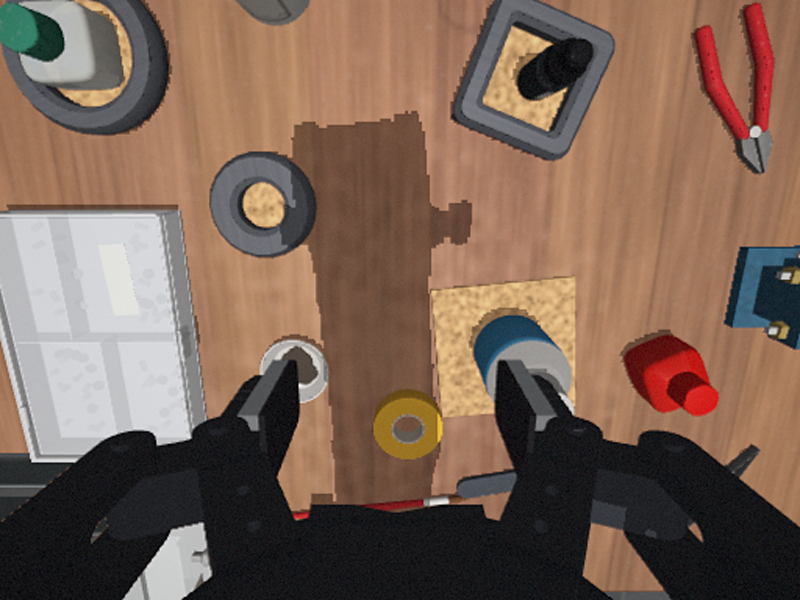

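Flask stands upright on the mat; small base outline is centred at (263,205), its cork visible at (265,205).

```bash
python3 - <<'E'
from h import *
import pickle
C=pickle.load(open('C2.pkl','rb'))
b=onz(C,np.array([263,205])/1.5625,.018); print('small',b, onz(C,np.array([264.5,205])/1.5625,.010))
d=[.6442,-.123]
robot.reach([*d,.16],quat(0)); robot.line_to([*d,.056],feed=.12); st('at')
eoat.command_gripper(0.0,30); st('grip')
robot.line_to([*d,.10],feed=.12); st('up'); robot.line_to([*d,.15],feed=.2)
robot.hold(.2);im=eyes.get_image("side"); cv2.imwrite('pics/d1.png',cv2.resize(im[130:260,200:380,::-1],(720,520)))
E
```

```text
small [0.5615 0.0613 0.018 ] [0.5608 0.0625 0.01  ]
at [ 0.6449 -0.1231  0.0569] F [-0.002  -0.2741  0.1178] w 0.746 gf 0.0 t 14.3
grip [ 0.6447 -0.123   0.0567] F [-0.1299  1.2994  5.4126] w 0.272 gf 29.3 t 14.8
up [ 0.644  -0.123   0.0998] F [-0.0631 -0.2819  0.0593] w 0.27 gf 29.4 t 15.3
```

View pics/d1.png

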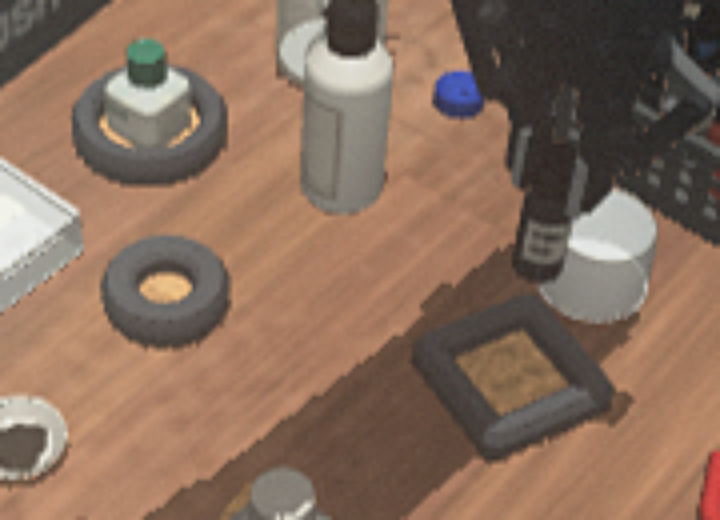

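Dropper held upright by its cap. Into the small base.

```bash
python3 - <<'E'
from h import *
p=[.5613,.0612]
robot.line_to([*p,.15],feed=.25); robot.line_to([*p,.085],feed=.15); st('over')
z=lower(p,.083,.0555,fz=3); st('down'); print(z)
if z<.061:
    eoat.command_gripper(.7); robot.line_to([*p,.15],feed=.2); st('up')
    robot.reach([.56,.02,.22],quat(0))
    robot.hold(.2);im=eyes.get_image("side"); cv2.imwrite('pics/d2.png',cv2.resize(im[130:260,200:380,::-1],(720,520)))
E
```

```text
over [0.5619 0.0605 0.0853] F [-0.5511 -0.1891 -0.5283] w 0.269 gf 29.4 t 17.5
down [0.5622 0.0613 0.0567] F [-1.203  -0.375  10.8172] w 0.269 gf 30.3 t 21.0
0.0555
up [0.5607 0.061  0.1493] F [ 0.167   0.4401 -1.4695] w 0.704 gf 0.0 t 22.0
```

```bash
python3 - <<'E'
from h import *
g=[.659,.170]; yq=quat(np.radians(-1.5))
robot.reach([*g,.16],yq); robot.line_to([*g,.05],feed=.12); z=lower(g,.05,.0225,fz=3,step=.004); st('at')
eoat.command_gripper(0.0,40); st('grip')
robot.line_to([*g,.06],feed=.08); st('up'); robot.line_to([*g,.13],feed=.2)
robot.hold(.2);im=eyes.get_image("scene"); cv2.imwrite('pics/g1.png',cv2.resize(im[100:270,150:400,::-1],(750,510)))
E
```

```text
at [0.6588 0.1699 0.0222] F [ 0.7328 -0.5853  0.3788] w 0.7 gf 0.0 t 26.3
grip [0.6594 0.17   0.0229] F [-0.3093 -0.9952  2.1574] w 0.485 gf 40.4 t 26.6
up [0.659  0.17   0.0603] F [ 0.0291  0.935  -0.3976] w 0.486 gf 40.1 t 27.2
```

View pics/g1.png

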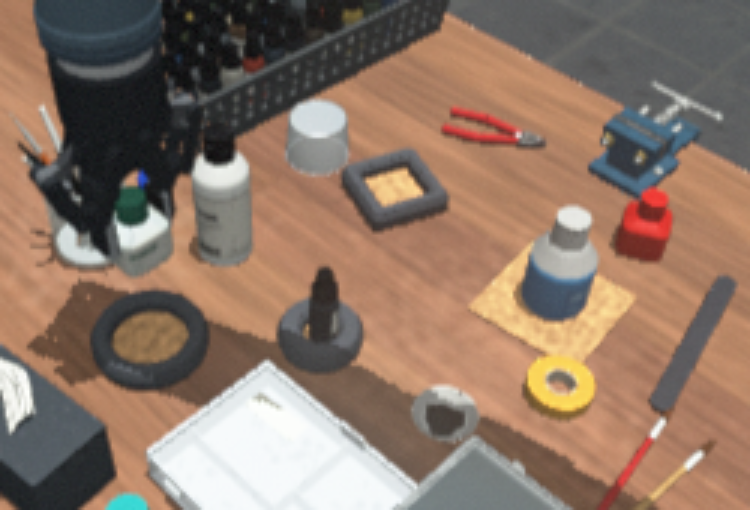

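View pics/d2.png

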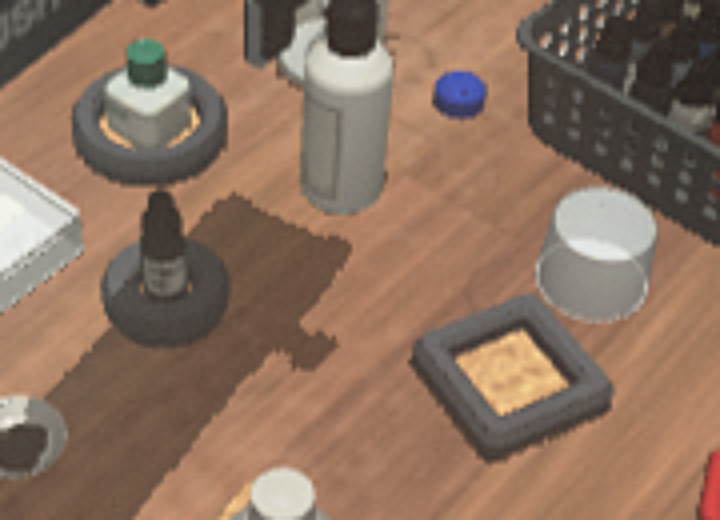

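Dropper stands upright in the small base, and the glue is held level. I'll carry it over everything to the square base.

```bash
python3 - <<'E'
from h import *
p=[.642,-.122]; yq=quat(np.radians(-18.5))
robot.line_to([.659,.170,.205],feed=.2); robot.line_to([.65,.02,.205],feed=.25); robot.line_to([*p,.205],yq,feed=.2)
robot.line_to([*p,.06],feed=.15); st('over')
z=lower(p,.048,.0215,fz=3); st('down'); print(z)
if z<.027:
    eoat.command_gripper(.7); robot.line_to([*p,.10],feed=.12); st('up'); robot.line_to([*p,.20],feed=.2)
    robot.reach([.52,-.10,.24],quat(0))
robot.hold(.2)
C=cam("wrist");a=eyes.get_image("wrist");b=eyes.get_image("side")
cv2.imwrite('pics/g2.png',np.hstack([cv2.resize(a[:,:,::-1],(400,300)),cv2.resize(b[130:265,200:380,::-1],(400,300))]))
import pickle;pickle.dump(C,open('C3.pkl','wb'));cv2.imwrite('pics/w3.png',a[:,:,::-1])
E
```

```text
over [ 0.643  -0.1221  0.0611] F [-0.6745  0.6846 -0.1346] w 0.485 gf 40.2 t 31.2
down [ 0.6424 -0.1221  0.0228] F [-1.7861 -0.4163  6.2681] w 0.487 gf 40.9 t 34.7
0.021999999999999978
up [ 0.6414 -0.1219  0.0994] F [-0.4049 -0.0932  0.4368] w 0.703 gf 0.0 t 35.8
```

View pics/g2.png

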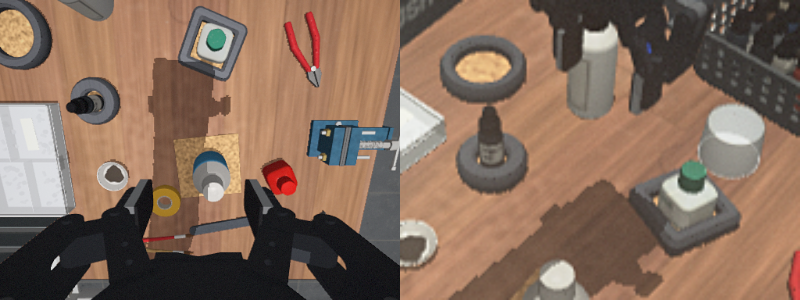

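Glue is seated in the square base and the dropper stands straight. Now the flask, from the mat to the large base.

```bash
python3 - <<'E'
from h import *
m=[.45,-.12]; p=[.6597,.1694]
robot.reach([*m,.16],quat(0)); robot.line_to([*m,.0752],feed=.12); st('at')
eoat.command_gripper(0.0,40); st('grip')
robot.line_to([*m,.215],feed=.18); robot.line_to([*p,.215],feed=.2); robot.line_to([*p,.11],feed=.15); st('over')
z=lower(p,.105,.0775,fz=4); st('down'); print(z)
if z<.083:
    eoat.command_gripper(.75); robot.line_to([*p,.20],feed=.15); st('up')
    robot.reach([.56,.06,.26],quat(0))
robot.hold(.2)
a=eyes.get_image("scene");b=eyes.get_image("side")
cv2.imwrite('pics/f2.png',np.hstack([cv2.resize(a[115:250,165:345,::-1],(400,300)),cv2.resize(b[130:265,200:380,::-1],(400,300))]))
E
```

```text
at [ 0.4509 -0.12    0.0758] F [-0.0831  0.4212 -0.1026] w 0.698 gf 0.0 t 38.7
grip [ 0.4506 -0.12    0.0759] F [-0.4433  1.3037  6.2003] w 0.338 gf 39.1 t 39.1
over [0.6606 0.1696 0.1111] F [ 0.4402 -0.4161 -2.3191] w 0.336 gf 39.6 t 42.8
down [0.6602 0.1696 0.0801] F [-1.1511  0.0043  5.6057] w 0.335 gf 40.3 t 46.1
0.07899999999999997
up [0.659  0.1691 0.1988] F [-0.3399 -0.035   0.2205] w 0.749 gf 0.0 t 47.5
```

View pics/f2.png

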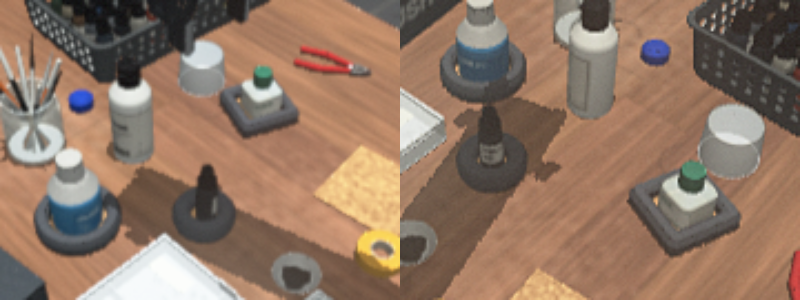

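All three bottles stand upright and seated in their own bases, and the bystanders are undisturbed. Handing in.

```bash
python3 -c "
from h import *
robot.hold(.5); print(robot.close_job(), robot.read_t())"
```

```text
the job is handed in; nothing more can be done
the job is handed in; nothing more can be done
```

The job is handed in: the last pictures show the dropper in the small round base, the glue in the square base and the blue bottle in the large round base, all upright, with the paint cup and tall white bottle undisturbed; the hand-in call returned no verdict.

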